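# Lift the long bread roll out of the tray with the kitchen tongs

## Task

Pick up the kitchen tongs by their two black grips and use them to take the one long bread roll out of the wooden tray of rolls, leaving the round rolls where they lie and never touching any bread with the gripper itself. Finish holding: with the roll still pinched between the tips of the tongs, hold it still in the air, at least 12 cm clear above the tray, and do not put it down or let go.

Things in the scene. Friction and masses are not known exactly. Their poses are not given: they have to be found in the camera images.
- tongs_grip (a point): Midway between the two black grips of the sprung kitchen tongs, which lie on their side (arms on edge, closing level), 15 mm above their underside. Own x: level, hinge to tips; y: to the left arm; z: up. Each grip: upright block 56 mm long (x), 30 mm high, 8 mm thick; 58 mm over the outsides when open: squeeze there from above, along y. Hinge 85 mm behind (loop to 113 mm), tips 115 mm ahead.
- tongs_tips (a point): Midway between the tips of the open tongs, 115 mm ahead of tongs_grip on the same x axis, 15 mm above the underside. Each tip: upright black paddle 40 mm long (x), 28 mm high, 5 mm thick; gap between them 81 mm open (91 mm over the outsides), 72 mm with the grips squeezed to 54 mm; each mm off the grip width takes about 2.35 mm off the gap.
- tongs: The tongs as a whole, 110 g: left arm with hinge, and the right arm it carries. Origin at the underside below tongs_grip, axes as there. The grips spring open: about 3 N on each starts to close them, 5 N at 54 mm outside width, 8 N when closed on the long roll (about 42 mm outside width over the grips).
- tongs_arm: Right (-y) arm of the tongs with its grip and tip. Origin on the hinge axis at the underside, 85 mm behind tongs_grip; swings about z by 0 (open, sprung) to 0.40 rad (shut); axes are those of the tongs when open.
- long_roll_mid (a point): Centre of the long bread roll (22 mm above its flat underside): brown crust, three slanting cuts on top, 84 mm long (own x axis), 42 mm wide (y), 44 mm high, about 45 g. The only long one; stands in the front row of three, nearest the robot, long axis within 0.35 rad of straight ahead; which of the three places varies.
- long_roll: The same long bread roll; origin at the centre of its underside, axes as above.
- tray: Low wooden tray, fixed, 200 mm (x, front to back) by 310 mm (y), rim 14 mm high and 5 mm thick, inner floor 5 mm above the worktop; origin at the centre of its underside. Five rolls: three in the front row (42 mm in front of the tray's middle, 90 mm apart), two in the back row (50 mm behind the middle).
- round_roll_1_mid (a point): Centre (20 mm above the underside) of a round bread roll, 52 mm across and 40 mm high, a cross cut on top, 40 g, in the front row with the long roll. Leave it where it is.
- round_roll_1: The same round roll; origin at the centre of its underside.
- round_roll_2_mid (a point): Centre (20 mm above the underside) of a round bread roll, 52 mm across and 40 mm high, a cross cut on top, 40 g, in the front row with the long roll. Leave it where it is.
- round_roll_2: The same round roll; origin at the centre of its underside.
- round_roll_3_mid (a point): Centre (20 mm above the underside) of a round bread roll, 52 mm across and 40 mm high, a cross cut on top, 40 g, in the back row. Leave it where it is.
- round_roll_3: The same round roll; origin at the centre of its underside.
- round_roll_4_mid (a point): Centre (20 mm above the underside) of a round bread roll, 52 mm across and 40 mm high, a cross cut on top, 40 g, in the back row. Leave it where it is.
- round_roll_4: The same round roll; origin at the centre of its underside.

How it is judged:
By the outcome, as a careful person would: the job done as asked, in the order asked, and still so for the second after the job is handed in, while the arm keeps its last pose, push and grip.
It also fails if it takes over 48 s, if anything falls off the work surface, if the arm or the gripper's body presses on something with over 40 N, if the wrist force passes 120 N, or if a joint passes its speed limit or range.

## Robot

A 6-joint arm with a two-finger parallel gripper is mounted at the origin on a cart in front of the work surface, level with it; the furniture and walls round the work are solid. World frame = base frame: x ahead of the robot, y to its left, z up, the work surface at z = 0. Lengths are in m, angles in degrees, forces in N, time in s.
With the tool pointing down it reaches from about 0.35 to 0.875 m from the base axis. Payload 4.2 kg.
Tool frame: the origin (TCP) lies midway between the tips of the shut fingers; the grasp point (between the pads) lies 19 mm behind it; z points along the fingers, y is the line along which they close (so a half turn about z gives the same grasp; the last joint's range is limited). The gripper opens to 87 mm and grips with 3 to 60 N. Pads are 19 mm wide; open, the fingers measure 117 mm over their backs; the gripper's body (75 mm by 190 mm) begins 51 mm behind the grasp point.
Start: joints at [-49.756, 22.042, 0.453, 0, -68.411, -14.817], TCP at [0.268, -0.564, 0.223] pointing down, gripper open.
Joint ranges: [-179.83, 179.83], [-69.29, 118.12], [-61.27, 80.66], [-181.25, 117.63], [-171.15, -9.14], [-177.46, 177.46]. Speed limits (degrees/s): [159.86, 159.86, 180, 180, 180, 180].

## Interface

Orientations are given as a 3x3 rotation matrix whose columns are the frame's x, y, z axes.
In Python, from station import r, cams gives the robot as it stands.
- The arm moves only by the tool play_rows, never from a script. Its argument "commands" is text: rows parted by semicolons, each of 6 numbers parted by spaces: the shift along the world's x, y, z normalised to -1 to 1, where 1 is 30 mm, then the turn, a rotation vector about the world's x, y, z normalised to -1 to 1, where 1 is 0.15 rad. A call has 1 to 20 rows; each row shifts and turns the commanded pose from where the row before left it; what a row does not reach is not made up. A row lasts 1/10 s, in which the tool goes at most 50 mm and 8.59 degrees, less where a joint would pass 70% of its speed; a pose out of reach is approached as far as the arm can. A call with a number of a shift or a turn outside -1 to 1 is refused whole. A call with a gripper value outside its range is refused whole. "grip" is the finger opening in mm, from 0 to 87, set as the call begins (left out, the last holds). The fingers move at their own pace and stop on an object; the grip force is fixed at half the most. Time passes only in rows, so rows that do not move let the fingers close. It gives the time, the measured TCP pose, the force, the opening and the grip force at its end, in the units of the state.
- r.sense(): the state, without advancing time (a new reading comes with each control period).
- cams.capture(name): name is "scene" or "top" or "wrist"; returns (picture, depth): 480x640x3 uint8, blue, green, red; 480x640 float32, m along the optical axis (not along the pixel's ray), 0 where there is no reading.
- cams.camera_info(name): a dict with "mtx" (3x3 intrinsics, pixels), "R" (3x3) and "t" (3): a world point X has camera coordinates R X + t. Camera axes: x right, y down, z forward; pixel columns grow to the right and rows downward; lengths in m; the calibration is good to about 2 mm. A picture is of the moment at which its call begins: read the wrist's pose just before it. camera_info takes no time and is no camera call; for the wrist camera it gives the pose at the moment of the call.
- r.finish_job(): hands the job in; it is judged then, once.
The state is a dict: "time_s": time; "joints": joint angles; "joint_velocities": joint speeds; "effort": joint torques, N m; "tcp_pos": TCP position; "ee_rot": TCP orientation; "wrist_force": force on the tool from outside, world axes, zero at the start; "moment": the same for the moment, N m; "gripper_width": opening from 0.0 (shut) to 1.0 (fully open); "gripper_force": force on a finger pad.
Only numpy, scipy, OpenCV 4.12 (cv2) and the standard library are available. Lean on these libraries where they do the work, as an engineer would, in place of code of your own. Each camera call takes 0.05 s, during which the arm holds its last target. There are 200 camera calls.

## Working session

There is one attempt and no reset: what is moved stays moved. The work goes in short steps, Python scripts to look and compute and a tool call to move; the robot and the scene stay as the last step left them, time stands still between calls to the robot, and variables do not carry over. Pictures are saved under pics/ and viewed, at most 10 in all, crops included, and the job is handed in when it is done.

Besides the shell and the picture viewer there is one more tool, called after "Request:" as a command line: name --argument value ..., lists and objects as JSON in quotes. play_rows: Moves the arm, as the interface text tells. Scaled input: -1 to 1 covers 30 mm each way for a shift and 0.15 rad each way for a turn. Its arguments: {"type":"object","properties":{"commands":{"type":"string"},"grip":{"type":"number"}},"required":["commands"]}

```bash
mkdir -p pics; cat > h.py <<'E'
import numpy as np, cv2
from station import r, cams
def cap(n,f=None):
    i=cams.camera_info(n); p,d=cams.capture(n)
    if f: cv2.imwrite('pics/'+f,p)
    K,R,t=[np.array(i[k],float) for k in('mtx','R','t')]
    v,u=np.mgrid[:480,:640]
    c=np.stack([(u-K[0,2])/K[0,0]*d,(v-K[1,2])/K[1,1]*d,d],-1)
    W=(c-t.ravel())@R
    W[d==0]=np.nan
    return p,d,W
E
python3 - <<'E'
from h import *
p,d,W=cap('top','top.png'); np.save('top.npy',W); cv2.imwrite('pics/x.png',p)
s=r.sense(); print(s['time_s'],s['tcp_pos'],s['ee_rot'],s['gripper_width'])
E
```

```text
0.05 [ 0.26812302 -0.56392653  0.22149082] [[-9.03196895e-01 -4.29225330e-01 -9.92108810e-04]
 [-4.29226465e-01  9.03194997e-01  1.85460102e-03]
 [ 1.00025980e-04  2.10090924e-03 -9.99997788e-01]] 0.9950779621113116
```

View pics/top.png

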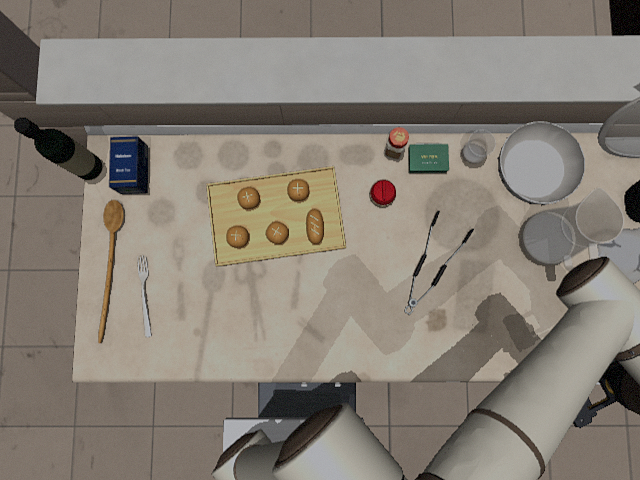

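The tongs have their hinge at about (409,308), grips at (419,266) and (440,272), and tips at (435,214) and (471,233). The long roll is at (316,226), the rightmost place in the front row, and a jar stands at (383,192).

```bash
cat > m.py <<'E'
from h import *
W=np.load('top.npy'); p=cv2.imread('pics/top.png')
def box(u0,u1,v0,v1,mask):
    w=W[v0:v1,u0:u1]; m=mask[v0:v1,u0:u1]; return w[m]
g=p.max(2)<60
for n,b in dict(gL=(410,430,248,282),gR=(428,450,258,290),tL=(428,442,205,224),tR=(460,478,225,242)).items():
    w=box(*b,g); w=w[w[:,2]>0.012]
    print(n,len(w),np.median(w,0).round(4),w.min(0).round(3),w.max(0).round(3))
print('hinge',W[300:316,402:418][(W[300:316,402:418,2]>.01)].mean(0).round(4))
for n,(u,v) in dict(long=(316,226),r1=(277,232),r2=(237,237),r3=(249,197),r4=(298,189)).items():
    w=W[v-24:v+25,u-16:u+17].reshape(-1,3); w=w[w[:,2]>.028]
    c=w[:,:2].mean(0); e,V=np.linalg.eigh(np.cov((w[:,:2]-c).T)); a=V[:,1]*np.sign(V[0,1])
    q=(w[:,:2]-c)@V
    print(n,len(w),c.round(4),'ext',np.ptp(q,0).round(3),'yaw',np.degrees(np.arctan2(a[1],a[0])).round(1),'zmax',w[:,2].max().round(3))
for n,(u,v) in dict(jar=(383,190),tray_fr=(344,247),tray_fl=(216,264),tray_br=(333,169)).items(): print(n,W[v,u].round(3))
E
python3 m.py
```

```text
gL 100 [ 0.4969 -0.2901  0.0279] [ 0.463 -0.307  0.012] [ 0.533 -0.276  0.036]
gR 100 [ 0.4736 -0.3345  0.0287] [ 0.451 -0.359  0.012] [ 0.511 -0.32   0.035]
tL 41 [ 0.6111 -0.331   0.0271] [ 0.595 -0.34   0.013] [ 0.624 -0.323  0.032]
tR 41 [ 0.5665 -0.4056  0.0272] [ 0.553 -0.418  0.012] [ 0.581 -0.394  0.035]
hinge [ 0.4054 -0.2697  0.021 ]
long 508 [ 0.5885 -0.0489] ext [0.041 0.081] yaw 3.1 zmax 0.054
r1 375 [0.5748 0.0387] ext [0.05  0.051] yaw -14.9 zmax 0.051
r2 379 [0.5661 0.1309] ext [0.051 0.051] yaw -53.3 zmax 0.048
r3 372 [0.657 0.107] ext [0.05  0.049] yaw -74.7 zmax 0.05
r4 399 [ 0.6714 -0.0124] ext [0.051 0.1  ] yaw 32.1 zmax 0.049
jar [ 0.668 -0.208  0.053]
tray_fr [ 0.542 -0.118  0.01 ]
tray_fl [0.502 0.182 0.014]
tray_br [ 0.731 -0.093  0.01 ]
```

Measurements agree with the sizes given: grips 50 mm centre to centre, tips 118 mm ahead, roll 81 × 41 mm. The tongs sit at about (0.485, -0.312) with yaw -28°, and the roll at (0.5885, -0.049) with yaw 3°. Next I move above the grips and turn by -53.6°.

Request:
play_rows --commands "0.6 0.7 -0.15 0 0 -0.52;0.6 0.7 -0.15 0 0 -0.52;0.6 0.7 -0.15 0 0 -0.52;0.6 0.7 -0.15 0 0 -0.52;0.6 0.7 -0.15 0 0 -0.52;0.6 0.7 -0.15 0 0 -0.52;0.6 0.7 -0.15 0 0 -0.52;0.6 0.7 -0.15 0 0 -0.52;0.6 0.7 -0.15 0 0 -0.52;0.6 0.7 -0.15 0 0 -0.52;0.6 0.7 -0.15 0 0 -0.52;0.6 0.7 -0.15 0 0 -0.52;0 0 0 0 0 0;0 0 0 0 0 0;0 0 0 0 0 0" --grip 87

```text
time_s: 1.55
tcp_pos: [0.4838, -0.3128, 0.1684]
ee_rot: [[-0.881, 0.473, -0.001], [0.473, 0.881, 0.0], [0.001, -0.0, -1.0]]
wrist_force: [-0.2, 0.4, -0.4]
gripper_width: 0.994
gripper_force: 0.0
```

```bash
python3 - <<'E'
from h import *
s=r.sense(); print(s['time_s'],s['tcp_pos'],s['ee_rot'].round(3) if hasattr(s['ee_rot'],'round') else s['ee_rot'],s['joints'])
p,d,W=cap('wrist','w1.png'); np.save('w1.npy',W)
E
```

```text
1.55 [ 0.48379224 -0.31280929  0.16836295] [[-0.881  0.473 -0.001]
 [ 0.473  0.881  0.   ]
 [ 0.001 -0.    -1.   ]] [-1.67814904e+01  1.98733507e+01 -1.10938951e+01  1.28805032e-03
 -5.90717351e+01 -1.01428486e+02]
```

View pics/w1.png

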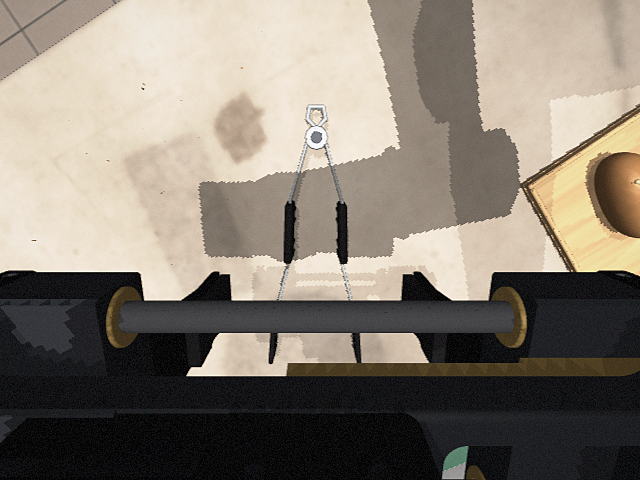

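The wrist view shows the hinge at (317,138) and the grips at (289,233) and (342,233), aligned with the fingers. I'll measure them again here.

```bash
python3 - <<'E'
from h import *
W=np.load('w1.npy'); p=cv2.imread('pics/w1.png')
c=[]
for b in ((280,300,195,270),(332,352,195,270)):
    w=W[b[2]:b[3],b[0]:b[1]][p[b[2]:b[3],b[0]:b[1]].max(2)<60]
    w=w[w[:,2]>.022]; c.append((w.min(0)+w.max(0))/2); print(len(w),w.mean(0).round(4),c[-1].round(4),w[:,2].max())
w=W[125:150,305:330].reshape(-1,3); w=w[w[:,2]>.01]; print('hinge',w.mean(0).round(4))
m=(c[0]+c[1])/2; d=m-w.mean(0); print(m,np.hypot(*d[:2]),np.degrees(np.arctan2(d[1],d[0])), np.degrees(np.arctan2(*(np.abs(c[1]-c[0])[:2])))) 
E
```

```text
509 [ 0.4741 -0.3351  0.0293] [ 0.4747 -0.3357  0.0275] 0.03291016440057895
532 [ 0.4969 -0.2921  0.0294] [ 0.4981 -0.292   0.0271] 0.03174123451908502
hinge [ 0.4125 -0.2738  0.0259]
[ 0.48640352 -0.31382421  0.02728907] 0.0840267114470625 -28.42504437337877 28.17398279893165
```

Request:
play_rows --commands "0.05 -0.03 -0.9 0 0 0;0 0 -0.9 0 0 0;0 0 -0.9 0 0 0;0 0 -0.9 0 0 0;0 0 -0.9 0 0 0;0 0 -0.6 0 0 0;0 0 -0.3 0 0 0;0 0 0 0 0 0;0 0 0 0 0 0;0 0 0 0 0 0"

```text
time_s: 2.6
tcp_pos: [0.4867, -0.3138, 0.0079]
ee_rot: [[-0.881, 0.473, 0.002], [0.473, 0.881, -0.001], [-0.003, 0.0, -1.0]]
wrist_force: [0.2, 0.8, 0.5]
gripper_width: 1.005
gripper_force: 0.0
```

Request:
play_rows --commands "0 0 -0.04 0 0 0;0 0 0 0 0 0;0 0 0 0 0 0;0 0 0 0 0 0;0 0 0 0 0 0;0 0 0 0 0 0;0 0 0 0 0 0;0 0 0 0 0 0;0 0 0 0 0 0;0 0 0 0 0 0" --grip 53

```text
time_s: 3.6
tcp_pos: [0.486, -0.3135, 0.0055]
ee_rot: [[-0.881, 0.472, 0.0], [0.472, 0.881, -0.0], [-0.0, -0.0, -1.0]]
wrist_force: [-0.2, -0.3, 1.4]
gripper_width: 0.61
gripper_force: 4.8
```

Request:
play_rows --commands "0 0 0.2 0 0 0;0 0 0.5 0 0 0;0 0 0.7 0 0 0;0 0 0.7 0 0 0;0 0 0.6 0 0 0;0 0 0.4 0 0 0;0 0 0.2 0 0 0;0 0 0 0 0 0;0 0 0 0 0 0"

```text
time_s: 4.5
tcp_pos: [0.4852, -0.313, 0.1035]
ee_rot: [[-0.881, 0.473, -0.002], [0.473, 0.881, 0.001], [0.002, 0.0, -1.0]]
wrist_force: [0.4, -0.3, -1.5]
gripper_width: 0.611
gripper_force: 4.1
```

Request:
play_rows --commands "0 0.2 0 0 0 0.1;-0.02 0.4 0 0 0 0.2;-0.03 0.6 0 0 0 0.22;-0.03 0.6 0 0 0 0.22;-0.03 0.6 0 0 0 0.22;-0.03 0.6 0 0 0 0.22;-0.03 0.6 0 0 0 0.22;-0.03 0.6 0 0 0 0.22;-0.03 0.6 0 0 0 0.22;-0.03 0.6 0 0 0 0.22;-0.03 0.6 0 0 0 0.22;-0.03 0.6 0 0 0 0.22;-0.03 0.6 0 0 0 0.22;-0.03 0.6 0 0 0 0.22;-0.03 0.6 0 0 0 0.22;0 0.4 0 0 0 0.22;0 0.2 0 0 0 0.22;0 0 0 0 0 0.04;0 0 0 0 0 0;0 0 0 0 0 0"

```text
time_s: 6.5
tcp_pos: [0.4735, -0.0438, 0.1043]
ee_rot: [[-0.999, -0.053, -0.0], [-0.053, 0.999, -0.0], [0.0, -0.0, -1.0]]
wrist_force: [0.2, -0.5, -0.6]
gripper_width: 0.612
gripper_force: 4.1
```

```bash
python3 - <<'E'
from h import *
for n in('top','scene'):
    p,d,W=cap(n); np.save(n+'2.npy',W); cv2.imwrite(f'pics/{n}2.png',p)
a=cv2.imread('pics/top2.png')[140:340,180:480]; b=cv2.imread('pics/scene2.png')
cv2.imwrite('pics/c2.png',np.vstack([cv2.resize(a,(450,300)),cv2.resize(b,(450,300))]))
E
```

```text
(no output)
```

View pics/c2.png

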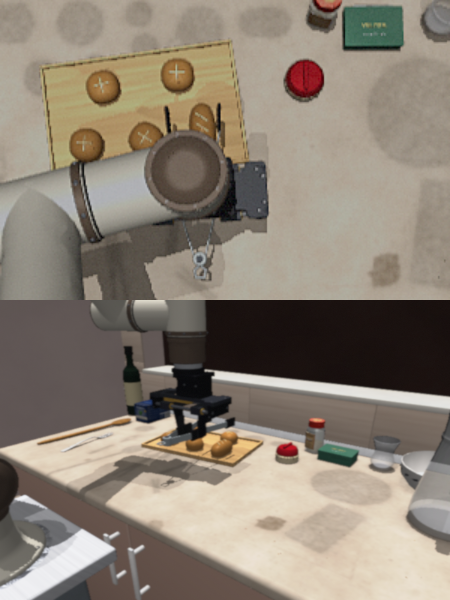

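The tongs are held, with the tips at about (292,217) and (326,219) in the top image, on either side of the roll. Next I measure tip positions and tilt.

```bash
python3 - <<'E'
from h import *
W=np.load('top2.npy'); p=cv2.imread('pics/top2.png')
for n,b in dict(tL=(284,298,206,228),tR=(320,334,204,230)).items():
    m=(p[b[2]:b[3],b[0]:b[1]].max(2)<70); w=W[b[2]:b[3],b[0]:b[1]][m]; w=w[w[:,2]>.08]
    print(n,len(w),w.mean(0).round(4),w.min(0).round(3),w.max(0).round(3)); print(np.polyfit(w[:,0],w[:,2],1))
W1=np.load('top.npy')
for n,A in (('old',W1),('new',W)):
    w=A[202:252,300:333].reshape(-1,3); w=w[(w[:,2]>.03)&(w[:,2]<.062)&(w[:,0]<.645)]
    rc=cv2.minAreaRect((w[:,:2]*1000).astype(np.float32)); print(n,rc)
h=W[300:340,300:330].reshape(-1,3); h=h[(h[:,2]>.05)&(h[:,2]<.2)]; print('hinge',len(h),np.median(h,0))
E
```

```text
tL 38 [ 0.5879 -0.0018  0.1245] [ 0.57  -0.005  0.108] [0.605 0.001 0.134]
[0.03040921 0.1065994 ]
tR 38 [ 0.5897 -0.075   0.1257] [ 0.572 -0.076  0.105] [ 0.609 -0.072  0.132]
[0.08759835 0.07408334]
old ((590.969970703125, -49.03538513183594), (80.67257690429688, 39.59743881225586), 0.2913700044155121)
new ((602.1316528320312, -49.08106231689453), (39.54391860961914, 57.87567138671875), 89.81898498535156)
hinge 132 [ 0.38900065 -0.0462069   0.12255959]
```

Request:
play_rows --commands "0.03 -0.2 0 0 0 0;0 -0.15 0 0 0 0;0 0 -0.3 0 0 0;0 0 -0.5 0 0 0;0 0 -0.5 0 0 0;0 0 -0.5 0 0 0;0 0 -0.4 0 0 0;0 0 -0.3 0 0 0;0 0 -0.2 0 0 0;0 0 0 0 0 0;0 0 0 0 0 0;0 0 0 0 0 0"

```text
time_s: 7.8
tcp_pos: [0.475, -0.0537, 0.0238]
ee_rot: [[-0.999, -0.054, 0.001], [-0.054, 0.999, 0.0], [-0.001, 0.0, -1.0]]
wrist_force: [0.9, 0.6, -0.1]
gripper_width: 0.611
gripper_force: 4.1
```

```bash
python3 - <<'E'
from h import *
p,d,W=cap('top'); np.save('top3.npy',W)
q,_,_=cap('scene')
cv2.imwrite('pics/c3.png',np.vstack([cv2.resize(p[160:280,210:360],(600,480),interpolation=2)]))
for n,b in dict(tL=(286,306,206,236),tR=(318,338,204,236)).items():
    m=(p[b[2]:b[3],b[0]:b[1]].max(2)<60); w=W[b[2]:b[3],b[0]:b[1]][m]; w=w[(w[:,2]>.03)&(w[:,2]<.06)]
    print(n,len(w),w.mean(0).round(4),w.min(0).round(3),w.max(0).round(3))
print(r.sense()['wrist_force'])
E
```

```text
tL 31 [ 0.5885 -0.0116  0.0459] [ 0.572 -0.014  0.034] [ 0.607 -0.009  0.05 ]
tR 27 [ 0.5893 -0.0804  0.0431] [ 0.573 -0.085  0.031] [ 0.609 -0.066  0.053]
[ 0.06441158  0.21176828 -2.60296956]
```

View pics/c3.png

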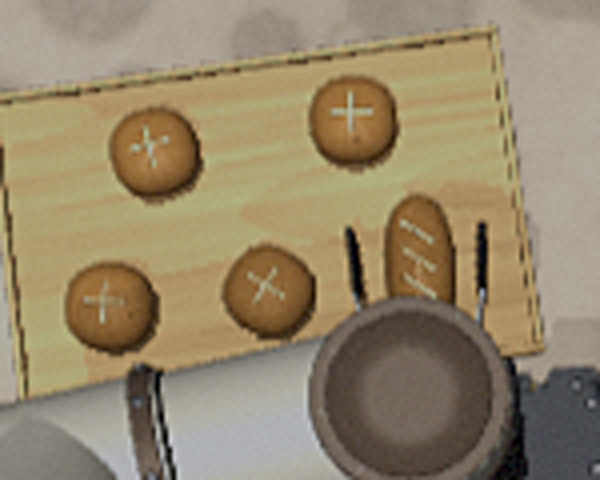

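The tips straddle the roll in the crop, at (353,265) and (482,255), with clearance to the round rolls. I'll close in steps.

Request:
play_rows --commands "0 0 0 0 0 0;0 0 0 0 0 0;0 0 0 0 0 0;0 0 0 0 0 0" --grip 46

```text
time_s: 8.3
tcp_pos: [0.4745, -0.0538, 0.0234]
ee_rot: [[-0.999, -0.054, 0.0], [-0.054, 0.999, 0.0], [-0.0, -0.0, -1.0]]
wrist_force: [-0.0, -0.3, -0.8]
gripper_width: 0.529
gripper_force: 7.0
```

Request:
play_rows --commands "0 0 0 0 0 0;0 0 0 0 0 0;0 0 0 0 0 0;0 0 0 0 0 0;0 0 0 0 0 0" --grip 42

```text
time_s: 8.8
tcp_pos: [0.4745, -0.0538, 0.0233]
ee_rot: [[-0.999, -0.054, -0.0], [-0.054, 0.999, -0.0], [0.0, -0.0, -1.0]]
wrist_force: [-0.1, -0.4, -0.6]
gripper_width: 0.484
gripper_force: 8.4
```

Request:
play_rows --commands "0 0 0 0 0 0;0 0 0 0 0 0;0 0 0 0 0 0;0 0 0 0 0 0;0 0 0 0 0 0;0 0 0 0 0 0" --grip 38

```text
time_s: 9.4
tcp_pos: [0.4745, -0.0538, 0.0233]
ee_rot: [[-0.999, -0.054, -0.0], [-0.054, 0.999, -0.0], [0.0, 0.0, -1.0]]
wrist_force: [-0.8, 0.7, -1.5]
gripper_width: 0.476
gripper_force: 30.0
```

The fingers stopped at 41.4 mm with 30 N, so the roll is pinched. I'll lift gently.

Request:
play_rows --commands "0 0 0.1 0 0 0;0 0 0.2 0 0 0;0 0 0.3 0 0 0;0 0 0.4 0 0 0;0 0 0.5 0 0 0;0 0 0.5 0 0 0;0 0 0.5 0 0 0;0 0 0.5 0 0 0;0 0 0.5 0 0 0;0 0 0.5 0 0 0;0 0 0.5 0 0 0;0 0 0.5 0 0 0;0 0 0.5 0 0 0;0 0 0.4 0 0 0;0 0 0.3 0 0 0;0 0 0.2 0 0 0;0 0 0.1 0 0 0;0 0 0 0 0 0;0 0 0 0 0 0;0 0 0 0 0 0"

```text
time_s: 11.4
tcp_pos: [0.4741, -0.0539, 0.2177]
ee_rot: [[-0.999, -0.054, -0.001], [-0.054, 0.999, -0.0], [0.001, -0.0, -1.0]]
wrist_force: [0.7, -0.5, -1.6]
gripper_width: 0.468
gripper_force: 30.0
```

```bash
python3 - <<'E'
from h import *
p,d,W=cap('top'); q,_,_=cap('scene')
cv2.imwrite('pics/c4.png',np.vstack([cv2.resize(p[140:320,180:420],(480,300)),cv2.resize(q[60:320,100:500],(480,300))]))
hsv=cv2.cvtColor(p,cv2.COLOR_BGR2HSV)
w=W[170:260,280:350]; m=(w[...,2]>.1)&(w[...,2]<.25)&(w[...,0]>.55); print(w[m].mean(0),w[m].max(0),w[m].min(0))
b=m&(hsv[170:260,280:350,1]>110)&(hsv[170:260,280:350,2]>70); print('bread',b.sum(),w[b].mean(0),w[b].max(0))
E
```

```text
[ 0.6016961  -0.04864635  0.23662644] [ 0.62938791 -0.02202687  0.2456277 ] [ 0.57651201 -0.07285135  0.21486914]
bread 342 [ 0.60392875 -0.04848246  0.23588219] [ 0.62938791 -0.02421325  0.2456277 ]
```

View pics/c4.png

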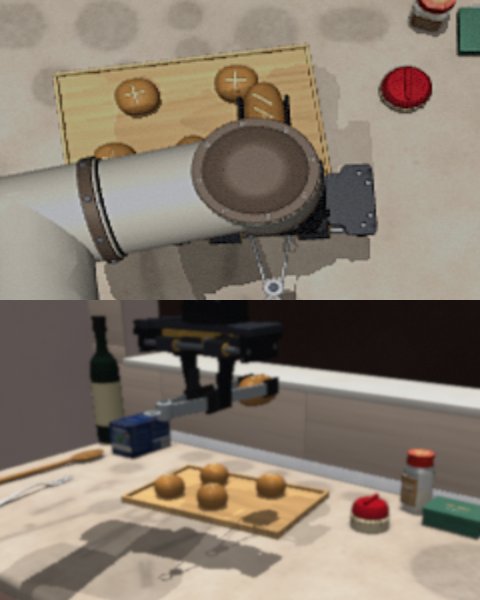

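The roll is held at the tips with its top at 0.243 m, so it hasn't slipped and is about 18 cm clear of the tray. All four round rolls are still in the tray. I'll hold still for a moment to check, then hand in.

Request:
play_rows --commands "0 0 0 0 0 0;0 0 0 0 0 0;0 0 0 0 0 0;0 0 0 0 0 0;0 0 0 0 0 0;0 0 0 0 0 0;0 0 0 0 0 0;0 0 0 0 0 0;0 0 0 0 0 0;0 0 0 0 0 0"

```text
time_s: 12.5
tcp_pos: [0.4745, -0.0538, 0.2184]
ee_rot: [[-0.999, -0.054, 0.0], [-0.054, 0.999, -0.0], [-0.0, -0.0, -1.0]]
wrist_force: [-0.6, -0.1, -0.6]
gripper_width: 0.474
gripper_force: 30.0
```

```bash
python3 - <<'E'
from h import *
p,d,W=cap('top'); w=W[170:260,280:350]; m=(w[...,2]>.1)&(w[...,2]<.25)&(w[...,0]>.55); print(w[m].mean(0),w[m].max(0))
if abs(w[m].mean(0)[2]-.2366)<.003: print(r.finish_job())
E
```

```text
[ 0.60176293 -0.04850775  0.237407  ] [ 0.63052885 -0.02217506  0.24697061]
the job is handed in; nothing more can be done
None
```

I handed the job in at about 12.5 s with the long roll pinched in the tips of the tongs and held still about 18 cm above the tray; the four round rolls are still in the tray, and only the tongs touched bread.

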